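# Free the gauge block from the bench rack

### The arm

A 6-joint arm with a two-finger parallel gripper is mounted at the origin on a cart in front of the work surface, level with it; the furniture and walls round the work are solid. World frame = base frame: x ahead of the robot, y to its left, z up, the work surface at z = 0. Lengths are in m, angles in degrees, forces in N, time in s.
With the tool pointing down it reaches from about 0.25 to 0.725 m from the base axis. Payload 9.7 kg.
Tool frame: the origin (TCP) lies midway between the tips of the shut fingers; the grasp point (between the pads) lies 19 mm behind it; z points along the fingers, x is the direction in which the jaws open and shut, and the axes are right-handed (so a half turn about z gives the same grasp; the last joint's range is limited). The gripper opens to 85 mm and grips with 20 to 120 N. Pads are 22 mm wide; open, the fingers measure 114 mm over their backs; the gripper's body (76 mm by 85 mm) begins 54 mm behind the grasp point. The pads swing forward as they close: fully open they stand 13 mm farther back than shut.
Start: joints at [72.021, 4.979, 10.078, 95.1, 0, 90], TCP at [0.17, 0.523, 0.231] pointing down, gripper open.
Joint ranges: [-179.16, 179.16], [-48.56, 103.87], [-65.8, 70.77], [-126.05, 130.52], [-82.76, 87.17], [-180, 180]. Speed limits (degrees/s): [127.2, 127.2, 147.25, 180, 180, 180].

### API

Orientations are given as [roll, pitch, yaw] about the fixed x, y, z axes, in that order (R = Rz(yaw) Ry(pitch) Rx(roll)).
In Python, from workcell import sensors, camera, get_calibration, bot, recognise, place_of gives the robot as it stands. The module is installed in compiled form; this text tells all that it offers.
- The arm moves only by the tool send_rows, never from a script. Its argument "plan" is a list of rows, each a list of 3 entries, a list of its own where there are three numbers: the shift along the tool's x, y, z normalised to -1 to 1, where 1 is 0.3 m, then the turn, a rotation vector about the tool's x, y, z normalised to -1 to 1, where 1 is pi rad, then the closure, from -1 (fully open) to 1 (shut). In form: [[[x, y, z], [rx, ry, rz], claw], ...]. A call has 1 to 10 rows; each row is the pose to reach, as a shift and turn from the pose commanded when the call began, along the tool's axes at that moment, turning the shorter way round; what a row does not reach only later rows make up. A row lasts 1/10 s, in which the tool goes at most 50 mm and 8.59 degrees, less where a joint would pass 70% of its speed; a pose out of reach is approached as far as the arm can. A call with a number of a shift or a turn outside -1 to 1 is refused whole. A call with a gripper value outside its range is refused whole. The fingers move at their own pace and stop on an object; "force" is the grip in N (left out, the last holds). Time passes only in rows, so rows that repeat a pose let the fingers close. It gives the time, the measured TCP pose, the force and the opening at its end, in the units of the state.
- sensors.get_obs(): the state, without advancing time (a new reading comes with each control period).
- camera(name): name is "scene" or "top" or "wrist"; returns the picture (400x640x3 uint8, blue, green, red); there is no depth.
- get_calibration(name): a dict with "fx", "fy", "cx", "cy" (pixels), "R" (3x3) and "t" (3): a world point X has camera coordinates R X + t. Camera axes: x right, y down, z forward; pixel columns grow to the right and rows downward; lengths in m; the calibration is good to about 2 mm. A picture is of the moment at which its call begins: read the wrist's pose just before it. get_calibration takes no time and is no camera call; for the wrist camera it gives the pose at the moment of the call.
- bot.job_done(): hands the job in, once; it reports no verdict.
Trained networks look in the newest picture that a camera, given by its name, has taken for a name from the list of things; names that differ only in an ending like _2 or _b are one class to them, and where a whole thing is asked for, a point or a joint stands for the part that bears it (a point fixed in the world has none). Each returns a list of dicts, best first, with "p" (0 to 1); they miss things now and then, are a little off and sometimes report something else, mostly with a low value. They report only what shows in the picture. A call takes as long as a camera call. They do not tell look-alikes from the thing itself.
- recognise(label, camera): "point" ([column, row] in pixels, amid what is visible of it).
- place_of(label, camera): "point" ([column, row] in pixels: a listed point, or the origin of a listed thing).
The state is a dict: "time": time; "q": joint angles; "qd": joint speeds; "joint_efforts": joint torques, N m; "ee_pos": TCP position; "tcp_rot": TCP orientation; "wrist_force": force on the tool from outside, world axes, zero at the start; "torque": the same for the moment, N m; "opening": finger opening in m.
Only numpy, scipy, OpenCV 4.12 (cv2) and the standard library are available. Lean on these libraries where they do the work, as an engineer would, in place of code of your own. Each camera call takes 0.05 s, during which the arm holds its last target. There are 200 camera calls.

### The job

The flat steel gauge block sits deep in the slot of the aluminium rack with only its top edge showing, and the two items standing right beside it leave no room for the fingers. Stand those two upright in the empty grey side tray, then pull out the gauge block and stand it upright in the middle of the ring drawn on the pale granite plate; after that put the two items back upright, each centred on the very pad it came from. Leave the third item on the rack, the vee block and the flat tin where they are.

Things in the scene. Friction and masses are not known exactly. Their poses are not given: they have to be found in the camera images.
- objective: microscope objective standing upright: dark brown-grey barrel, domed top, 35 mm in diameter, 61 mm tall, 0.28 kg (varies). Origin at the centre of its underside, z up. Starts on one of the rack's three pads (which one varies)
- large_dropper: larger dropper bottle standing upright: cream body 34 mm in diameter up to 45 mm, shoulder to 56 mm, then a nozzle (at most 20 mm in diameter) to 88 mm; about 40 g. Origin at the centre of its underside, z up. Starts on one of the rack's three pads (which one varies)
- small_dropper: smaller dropper bottle standing upright: cream body 29 mm in diameter up to 38 mm, shoulder to 48 mm, then a nozzle (at most 18 mm in diameter) to 76 mm; about 40 g. Origin at the centre of its underside, z up. Starts on one of the rack's three pads (which one varies)
- gauge_block: flat steel gauge block, upright, 9 mm thick (its x), 30 wide (y), 35 tall (z), 70 g; origin at the centre of its underside. Starts in the rack's slot, 9 mm thickness along the rack's y, top 15 mm above the deck. Grip it on its broad faces: beyond its narrow ends, 20.5 mm from its centre, stand steel cheeks (6 mm in rack x, 12 in y), 12 mm above the deck
- rack: fixed aluminium rack, deck 80 mm (its x) by 176 mm (its y), top 22 mm above the table; origin at the centre of its underside. On x = 0: round black pads (45 mm, flush) at y = +63, -3 and -63 mm, and the slot at y = +30 mm (11 mm along y, 32 along x, floor 2 mm above the table). Items on the pads at +63 and -3 stand beside the gauge block; the one at -63 is not in the way
- spare_pad (a point): centre of the rack's pad that is away from the slot (rack y = -63 mm), on the deck's top; the item standing here stays here
- side_tray: fixed empty shallow grey tray, 100 mm (its x) by 190 mm (its y), walls 4 mm thick and 12 mm high, floor top 4 mm above the table. Origin at the centre of its underside
- granite_plate: fixed square plate of pale stone, 100 x 100 mm, top 25 mm above the table, with a thin dark ring of 54 mm diameter drawn round its centre. Origin at the centre of its underside
- vee: bystander: ground steel vee block, 50 x 36 x 34 mm, loose, origin at the centre of its underside; leave it alone
- tin: bystander: flat grey-green tin, 57 x 87 x 23 mm, loose, origin at the centre of its underside; leave it alone
There are look-alikes about, which are no part of the job. What is shaped like the large_dropper but green, orange or yellow is not meant.

How it is judged (in metres and radians):
On the way, in this order (a step that is already met when the one before it is completed fails the run):
1. the two items beside the gauge block stand upright in the side tray, the gauge block still in its slot ((((x of objective in the frame of side_tray between -0.04 and 0.04 m and y of objective in the frame of side_tray between -0.083 and 0.083 m and z of objective in the frame of side_tray between -0.002 and 0.01 m and angle between objective's own z axis and vertical below 0.12 rad and linear speed of objective below 0.03 m/s) and (x of large_dropper in the frame of side_tray between -0.04 and 0.04 m and y of large_dropper in the frame of side_tray between -0.083 and 0.083 m and z of large_dropper in the frame of side_tray between -0.002 and 0.01 m and angle between large_dropper's own z axis and vertical below 0.12 rad and linear speed of large_dropper below 0.03 m/s)) or ((x of objective in the frame of side_tray between -0.04 and 0.04 m and y of objective in the frame of side_tray between -0.083 and 0.083 m and z of objective in the frame of side_tray between -0.002 and 0.01 m and angle between objective's own z axis and vertical below 0.12 rad and linear speed of objective below 0.03 m/s) and (x of small_dropper in the frame of side_tray between -0.04 and 0.04 m and y of small_dropper in the frame of side_tray between -0.083 and 0.083 m and z of small_dropper in the frame of side_tray between -0.002 and 0.01 m and angle between small_dropper's own z axis and vertical below 0.12 rad and linear speed of small_dropper below 0.03 m/s)) or ((x of large_dropper in the frame of side_tray between -0.04 and 0.04 m and y of large_dropper in the frame of side_tray between -0.083 and 0.083 m and z of large_dropper in the frame of side_tray between -0.002 and 0.01 m and angle between large_dropper's own z axis and vertical below 0.12 rad and linear speed of large_dropper below 0.03 m/s) and (x of small_dropper in the frame of side_tray between -0.04 and 0.04 m and y of small_dropper in the frame of side_tray between -0.083 and 0.083 m and z of small_dropper in the frame of side_tray between -0.002 and 0.01 m and angle between small_dropper's own z axis and vertical below 0.12 rad and linear speed of small_dropper below 0.03 m/s))) and distance of gauge_block from where it was at the start of the episode below 0.01 m), for 0.2 s.
2. the gauge block stands released, upright in the ring on the granite plate, while the two items still stand in the side tray ((((x of objective in the frame of side_tray between -0.04 and 0.04 m and y of objective in the frame of side_tray between -0.083 and 0.083 m and z of objective in the frame of side_tray between -0.002 and 0.01 m and angle between objective's own z axis and vertical below 0.12 rad and linear speed of objective below 0.03 m/s) and (x of large_dropper in the frame of side_tray between -0.04 and 0.04 m and y of large_dropper in the frame of side_tray between -0.083 and 0.083 m and z of large_dropper in the frame of side_tray between -0.002 and 0.01 m and angle between large_dropper's own z axis and vertical below 0.12 rad and linear speed of large_dropper below 0.03 m/s)) or ((x of objective in the frame of side_tray between -0.04 and 0.04 m and y of objective in the frame of side_tray between -0.083 and 0.083 m and z of objective in the frame of side_tray between -0.002 and 0.01 m and angle between objective's own z axis and vertical below 0.12 rad and linear speed of objective below 0.03 m/s) and (x of small_dropper in the frame of side_tray between -0.04 and 0.04 m and y of small_dropper in the frame of side_tray between -0.083 and 0.083 m and z of small_dropper in the frame of side_tray between -0.002 and 0.01 m and angle between small_dropper's own z axis and vertical below 0.12 rad and linear speed of small_dropper below 0.03 m/s)) or ((x of large_dropper in the frame of side_tray between -0.04 and 0.04 m and y of large_dropper in the frame of side_tray between -0.083 and 0.083 m and z of large_dropper in the frame of side_tray between -0.002 and 0.01 m and angle between large_dropper's own z axis and vertical below 0.12 rad and linear speed of large_dropper below 0.03 m/s) and (x of small_dropper in the frame of side_tray between -0.04 and 0.04 m and y of small_dropper in the frame of side_tray between -0.083 and 0.083 m and z of small_dropper in the frame of side_tray between -0.002 and 0.01 m and angle between small_dropper's own z axis and vertical below 0.12 rad and linear speed of small_dropper below 0.03 m/s))) and horizontal distance between gauge_block and granite_plate below 0.015 m and z of gauge_block in the frame of granite_plate between 0.022 and 0.029 m and angle between gauge_block's own z axis and vertical below 0.1 rad and linear speed of gauge_block below 0.02 m/s and contact force between the fingers and gauge_block below 0.1 N), for 0.2 s.
At the end, for the whole second after the job is handed in: The gauge block stands upright and released on the granite plate, its centre within 15 mm of the ring's centre, and all three items stand upright, at rest, within 12 mm of where each stood at the start (horizontal distance between gauge_block and granite_plate below 0.015 m and z of gauge_block in the frame of granite_plate between 0.022 and 0.029 m and angle between each of gauge_block, objective, large_dropper, small_dropper's own z axis and vertical below 0.1 rad and linear speed of each of gauge_block, objective, large_dropper, small_dropper below 0.02 m/s and contact force between the fingers and gauge_block below 0.1 N and distance of each of objective, large_dropper, small_dropper from where it was at the start of the episode below 0.012 m); the robot touches nothing.
It fails at once if the rack's third pad, away from the slot, is left without the item that stands on it (not (distance between objective and spare_pad below 0.02 m) and not (distance between large_dropper and spare_pad below 0.02 m) and not (distance between small_dropper and spare_pad below 0.02 m)).
It fails at once if the vee block or the tin is moved by more than 20 mm (distance of any of vee, tin from where it was at the start of the episode above 0.02 m).
It also fails if it takes over 136 s, if anything falls off the work surface, if the arm or the gripper's body presses on something with over 40 N, if the wrist force passes 120 N, or if a joint passes its speed limit or range.

## Working session

There is one attempt and no reset: what is moved stays moved. The work goes in short steps, Python scripts to look and compute and a tool call to move; the robot and the scene stay as the last step left them, time stands still between calls to the robot, and variables do not carry over. Pictures are saved under pics/ and viewed, on a budget of 14 in all, crops included, one or two more only if the job needs it, and the job is handed in when it is done.

Besides the shell and the picture viewer there is one more tool, called after ">>>" as name([rows], argument=value, ...), one row to a line, values as JSON. send_rows: Moves the arm, as the interface text tells. Scaled input: -1 to 1 covers 0.3 m each way for a shift and pi rad each way for a turn. Its arguments: {"type":"object","properties":{"plan":{"type":"array"},"force":{"type":"number"}},"required":["plan"]}

```bash
mkdir -p pics; cat > h.py <<'E'
import numpy as np, cv2
from workcell import sensors, camera, get_calibration, bot, recognise, place_of
from scipy.spatial.transform import Rotation as Ro
def ray(c,px,z):
    R=np.array(c["R"]);t=np.array(c["t"])
    d=R.T@np.array([(px[0]-c["cx"])/c["fx"],(px[1]-c["cy"])/c["fy"],1]);o=-R.T@t
    return (o+d*(z-o[2])/d[2]).round(4)
def proj(c,X):
    p=np.array(c["R"])@np.array(X)+np.array(c["t"]);return np.array([c["fx"]*p[0]/p[2]+c["cx"],c["fy"]*p[1]/p[2]+c["cy"]]).round(1)
E
python3 - <<'E'
from h import *
s=sensors.get_obs();print({k:np.round(v,3).tolist() for k,v in s.items()})
zs=dict(objective=.022,large_dropper=.022,small_dropper=.022,gauge_block=.002,rack=0,spare_pad=.022,side_tray=0,granite_plate=0,vee=0,tin=0)
for n in ["top","scene"]:
    im=camera(n);cv2.imwrite(f"pics/{n}0.png",im);c=get_calibration(n)
    print(n,'cam',(-np.array(c["R"]).T@np.array(c["t"])).round(3),c["fx"])
    for k,z in zs.items():
        for f in (place_of,):
            for r in f(k,n)[:4]: print(k,np.round(r["point"],1),round(r["p"],2),ray(c,r["point"],z))
E
```

```text
{'time': 0.0, 'q': [72.021, 5.011, 10.033, 95.1, 0.0, 90.001], 'qd': [0.069, -0.007, 0.116, -0.017, -0.043, 0.053], 'joint_efforts': [0.002, -52.038, 46.481, 0.016, 0.0, 0.0], 'ee_pos': [0.17, 0.523, 0.231], 'tcp_rot': [-180.0, 0.078, 72.02], 'wrist_force': [-0.615, 0.809, -0.777], 'torque': [0.008, -0.01, -0.002], 'opening': 0.086}
top cam [ 0.389 -0.028  1.119] 399.1448906890978
objective [364.1 211. ] 0.66 [ 0.4564 -0.1985  0.022 ]
large_dropper [336.2 225.7] 0.65 [ 0.4146 -0.1217  0.022 ]
large_dropper [302. 177.] 0.62 [ 0.5478 -0.0253  0.022 ]
large_dropper [390.9 176.9] 0.55 [ 0.553  -0.2731  0.022 ]
large_dropper [386.3 207.9] 0.48 [ 0.4661 -0.2603  0.022 ]
small_dropper [408.9 215. ] 0.42 [ 0.4474 -0.3233  0.022 ]
gauge_block [364.1 208.7] 0.57 [ 0.4641 -0.2016  0.002 ]
gauge_block [368.9 212.1] 0.55 [ 0.4548 -0.2152  0.002 ]
rack [386.3 212.1] 0.69 [ 0.4557 -0.2649  0.    ]
spare_pad [409.2 212. ] 0.91 [ 0.4558 -0.3242  0.022 ]
side_tray [173.6 216.2] 0.95 [0.4343 0.329  0.    ]
granite_plate [277.2 212.8] 0.57 [0.4486 0.0424 0.    ]
vee [234.5 168.1] 0.65 [0.5725 0.1652 0. 
[... 270 characters left out ...]
022 ]
large_dropper [360.8 214.4] 0.67 [ 0.4061 -0.0833  0.022 ]
large_dropper [303.2 203.1] 0.6 [ 0.5549 -0.0253  0.022 ]
small_dropper [395.4 166.2] 0.59 [ 0.4496 -0.3288  0.022 ]
gauge_block [374.8 184. ] 0.46 [ 0.4631 -0.2384  0.002 ]
rack [381.8 181.6] 0.8 [ 0.4546 -0.2634  0.    ]
rack [318.5 238.5] 0.6 [0.4509 0.0359 0.    ]
spare_pad [392.1 165.1] 0.86 [ 0.4606 -0.3277  0.022 ]
side_tray [231.6 325.2] 0.7 [0.4319 0.3346 0.    ]
granite_plate [318.5 239.8] 0.87 [0.448  0.0394 0.    ]
granite_plate [374.5 188. ] 0.19 [ 0.4545 -0.224   0.    ]
vee [243.4 244.1] 0.67 [ 0.5853  0.1662 -0.    ]
vee [419.6 163.4] 0.21 [ 0.4123 -0.4177  0.    ]
tin [419.  160.3] 0.8 [ 0.4223 -0.4323  0.    ]
```

```bash
python3 - <<'E'
from h import *
a=cv2.imread("pics/top0.png")[130:270,130:480];cv2.imwrite("pics/v1.png",cv2.resize(a,None,fx=2.28,fy=2.28,interpolation=3))
a=cv2.imread("pics/scene0.png");cv2.imwrite("pics/v2.png",cv2.resize(a[130:250,270:450],None,fx=4.4,fy=4.4,interpolation=3))
E
```

```text
(no output)
```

View pics/v1.png

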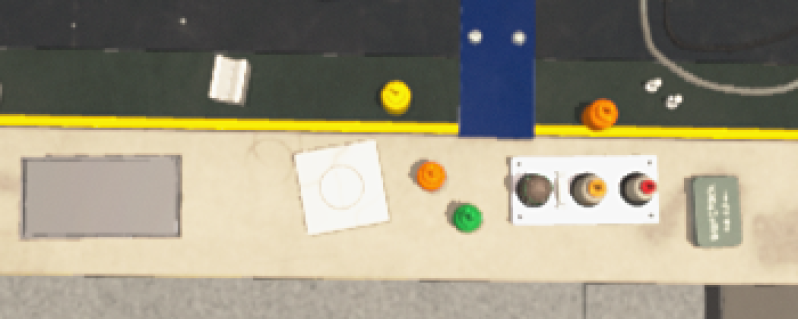

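View pics/v2.png

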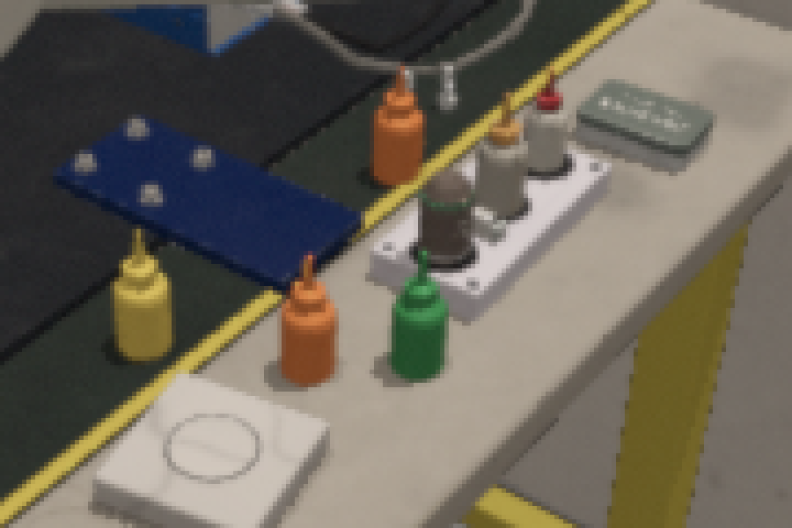

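Objects identified. The top-image pixels are:
- **Objective:** brown, (364,213).
- **Large dropper:** cream body with orange tip, (389,212). It is beside the slot.
- **Small dropper:** cream body with red tip, (411,212). It is on the spare pad.
- **Look-alikes:** green (335,225), orange (319,207), orange (393,180) and yellow (304,173), each with a fully coloured body.

The scene crop confirms the choice. I'm moving towards the rack.

>>> send_rows([
  [[-0.66,0.67,-0.1],[0,0,0.4],-1],
  [[-0.66,0.67,-0.1],[0,0,0.4],-1],
  [[-0.66,0.67,-0.1],[0,0,0.4],-1],
  [[-0.66,0.67,-0.1],[0,0,0.4],-1],
  [[-0.66,0.67,-0.1],[0,0,0.4],-1],
  [[-0.66,0.67,-0.1],[0,0,0.4],-1],
  [[-0.66,0.67,-0.1],[0,0,0.4],-1],
  [[-0.66,0.67,-0.1],[0,0,0.4],-1],
  [[-0.66,0.67,-0.1],[0,0,0.4],-1],
  [[-0.66,0.67,-0.1],[0,0,0.4],-1],
], force=40)

```text
time: 2.1
ee_pos: [0.2999, 0.2726, 0.2614]
tcp_rot: [-180.0, -0.0, -0.0]
wrist_force: [0.3, 0.5, 0.4]
opening: 0.0856
```

>>> send_rows([
  [[0.5,1,0],[0,0,0],-1],
  [[0.5,1,0],[0,0,0],-1],
  [[0.5,1,0],[0,0,0],-1],
  [[0.5,1,0],[0,0,0],-1],
  [[0.5,1,0],[0,0,0],-1],
  [[0.5,1,0],[0,0,0],-1],
  [[0.5,1,0],[0,0,0],-1],
  [[0.5,1,0],[0,0,0],-1],
])

```text
time: 2.9
ee_pos: [0.4511, -0.0304, 0.2605]
tcp_rot: [180.0, 0.1, -0.1]
wrist_force: [-0.2, 0.9, -1.1]
opening: 0.0854
```

>>> send_rows([
  [[0,0.67,0],[0,0,0],-1],
  [[0,0.67,0],[0,0,0],-1],
  [[0,0.67,0],[0,0,0],-1],
  [[0,0.67,0],[0,0,0],-1],
  [[0,0.67,0],[0,0,0],-1],
  [[0,0.67,0],[0,0,0],-1],
])

```text
time: 3.5
ee_pos: [0.4498, -0.2284, 0.261]
tcp_rot: [-180.0, 0.0, -0.0]
wrist_force: [-0.1, 0.4, 0.2]
opening: 0.0855
```

```bash
python3 - <<'E'
from h import *
s=sensors.get_obs();print(s["ee_pos"],s["tcp_rot"])
c=get_calibration("wrist");im=camera("wrist");cv2.imwrite("pics/w1.png",im)
print('cam',(-np.array(c["R"]).T@np.array(c["t"])).round(3),np.round(c["R"],2).tolist())
for k,z in dict(objective=.022,large_dropper=.022,small_dropper=.022,gauge_block=.002,rack=0,spare_pad=.022).items():
    for r in place_of(k,"wrist")[:3]: print(k,np.round(r["point"],1),round(r["p"],2),ray(c,r["point"],z))
E
```

```text
[ 0.44980115 -0.22843058  0.26100121] [-1.79959006e+02  3.94841981e-02 -1.13117854e-02]
cam [ 0.45  -0.148  0.405] [[1.0, -0.0, -0.0], [0.0, -0.95, 0.31], [-0.0, -0.31, -0.95]]
objective [326.8 139.3] 0.85 [ 0.4523 -0.1927  0.022 ]
objective [327.  236.7] 0.71 [ 0.4528 -0.319   0.022 ]
large_dropper [397.6 199.6] 0.83 [ 0.542  -0.2679  0.022 ]
large_dropper [327.3 195.7] 0.73 [ 0.4531 -0.2628  0.022 ]
large_dropper [336.3  28.1] 0.67 [ 0.4622 -0.0748  0.022 ]
small_dropper [330.7 235.1] 0.91 [ 0.4577 -0.3167  0.022 ]
gauge_block [323.7 165.4] 0.57 [ 0.4485 -0.2281  0.002 ]
rack [327.  187.3] 0.9 [ 0.4528 -0.2578  0.    ]
spare_pad [327.  237.1] 0.9 [ 0.4528 -0.3196  0.022 ]
```

View pics/w1.png

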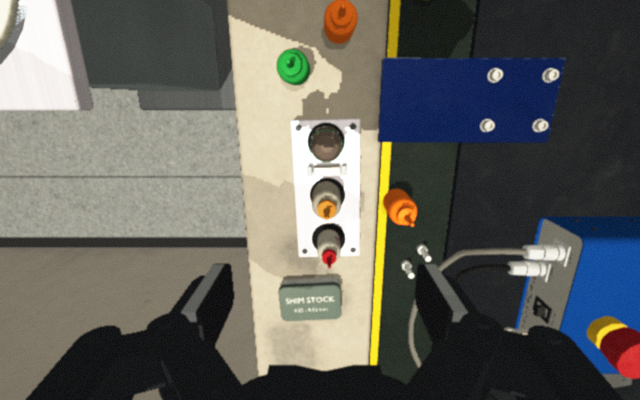

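The wrist picture shows the rack spanning (292,120) to (360,256), almost square to the world axes. The objective is at (327,142), the block edge at (327,168), the large dropper at (327,200) and the small one at (330,240). I'll refine this from the deck outline.

```bash
cat >> h.py <<'E'
def rect(im,c,z,guess,rad,thr=175):
    """world-plane minAreaRect of bright blob around guess"""
    g=im.min(axis=2); m=(g>thr).astype(np.uint8)
    u=proj(c,guess); r=np.linalg.norm(proj(c,np.array(guess)+[rad,0,0])-u)
    k=np.zeros_like(m); cv2.circle(k,tuple(int(v) for v in u),int(r),1,-1); m&=k
    n,l,st,ce=cv2.connectedComponentsWithStats(m); b=1+np.argmax(st[1:,4])
    cs,_=cv2.findContours((l==b).astype(np.uint8),cv2.RETR_EXTERNAL,cv2.CHAIN_APPROX_NONE)
    P=np.array([ray(c,p[0],z)[:2] for p in max(cs,key=len)])*1000
    return cv2.minAreaRect(P.astype(np.float32))
E
python3 - <<'E'
from h import *
for n,f in(("top","top0"),("wrist","w1")):
    im=cv2.imread(f"pics/{f}.png");c=get_calibration(n)
    for t in (150,175,200):
        print(n,t,rect(im,c,.022,[.453,-.26,.022],.12,t), rect(im,c,.025,[.448,.041,.025],.075,t) if n=="top" else "")
E
```

```text
top 150 ((428.325927734375, -259.7818908691406), (233.99717712402344, 173.4862060546875), 89.960693359375) ((444.291259765625, 41.15188980102539), (137.01307678222656, 147.52085876464844), 1.0894984006881714)
top 175 ((429.00250244140625, -259.0304870605469), (168.72398376464844, 231.78042602539062), 0.795723557472229) ((443.6412353515625, 41.3597526550293), (147.4264678955078, 135.5956573486328), 88.91764068603516)
top 200 ((452.0365905761719, -260.0475769042969), (83.23672485351562, 179.3178253173828), 1.023030161857605) ((450.611083984375, 35.602561950683594), (100.4601058959961, 100.27180480957031), 11.273324966430664)
wrist 150 ((423.88677978515625, -272.48248291015625), (183.18516540527344, 243.9727325439453), 0.07142362743616104) 
wrist 175 ((461.7379455566406, -266.33642578125), (159.72470092773438, 248.7429656982422), 30.00547218322754) 
wrist 200 ((453.26129150390625, -257.86810302734375), (83.3251724243164, 179.2582550048828), 1.7624088525772095)
```

>>> send_rows([
  [[0.004,-0.107,0],[0,0,0],-1],
  [[0.004,-0.107,0.15],[0,0,0],-1],
  [[0.004,-0.107,0.3],[0,0,0],-1],
  [[0.004,-0.107,0.43],[0,0,0],-1],
  [[0.004,-0.107,0.55],[0,0,0],-1],
  [[0.004,-0.107,0.65],[0,0,0],-1],
  [[0.004,-0.107,0.71],[0,0,0],-1],
  [[0.004,-0.107,0.743],[0,0,0],-1],
  [[0.004,-0.107,0.743],[0,0,0],-1],
])

```text
time: 4.75
ee_pos: [0.4507, -0.1955, 0.0375]
tcp_rot: [-180.0, 0.1, 0.1]
wrist_force: [-0.1, -0.4, 1.0]
opening: 0.0852
```

>>> send_rows([
  [[0,0,0],[0,0,0],1],
  [[0,0,0],[0,0,0],1],
  [[0,0,0],[0,0,0],1],
  [[0,0,0],[0,0,0],1],
  [[0,0,0],[0,0,0],1],
  [[0,0,0],[0,0,0],1],
  [[0,0,0],[0,0,0],1],
  [[0,0,0],[0,0,0],1],
  [[0,0,0],[0,0,0],1],
  [[0,0,0],[0,0,0],1],
])

```text
time: 5.75
ee_pos: [0.4516, -0.1963, 0.0393]
tcp_rot: [180.0, -0.1, 0.0]
wrist_force: [-1.6, 0.3, 6.0]
opening: 0.0324
```

>>> send_rows([
  [[0,0,-0.03],[0,0,0],1],
  [[0,0,-0.1],[0,0,0],1],
  [[0,0,-0.1],[0,0,0],1],
])

```text
time: 6.05
ee_pos: [0.4523, -0.1966, 0.0708]
tcp_rot: [179.9, -0.2, 0.0]
wrist_force: [1.8, 0.4, -2.6]
opening: 0.0329
```

```bash
python3 - <<'E'
from h import *
s=sensors.get_obs();print(s["ee_pos"],s["opening"])
a=camera("scene");cv2.imwrite("pics/v3.png",cv2.resize(a[100:250,310:450],None,fx=4,fy=4,interpolation=3))
E
```

```text
[ 0.4523498  -0.19659491  0.07084404] 0.032862374424283074
```

View pics/v3.png

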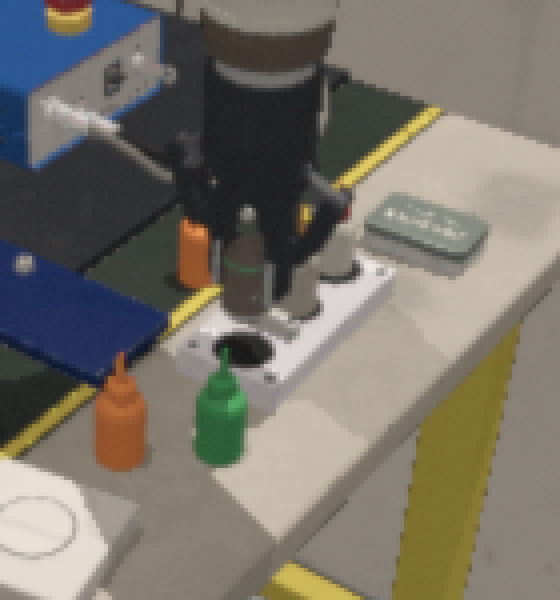

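The objective is held upright at (245,275) in the crop and its pad is empty. Carrying it to the tray.

>>> send_rows([
  [[0,0,-0.15],[0,0,0],1],
  [[0,0,-0.3],[0,0,0],1],
  [[0,-0.1,-0.4],[0,0,0],1],
  [[0,-0.25,-0.4],[0,0,0],1],
  [[0,-0.4,-0.4],[0,0,0],1],
  [[0,-0.55,-0.4],[0,0,0],1],
  [[0,-0.7,-0.4],[0,0,0],1],
  [[0,-0.85,-0.4],[0,0,0],1],
  [[0,-1,-0.4],[0,0,0],1],
  [[0,-1,-0.4],[0,0,0],1],
])

```text
time: 7.1
ee_pos: [0.4505, 0.1083, 0.1871]
tcp_rot: [-179.9, 0.1, 0.3]
wrist_force: [-0.1, -0.7, -3.9]
opening: 0.0326
```

>>> send_rows([
  [[-0.01,-0.15,0],[0,0,0],1],
  [[-0.02,-0.3,0],[0,0,0],1],
  [[-0.03,-0.45,0],[0,0,0],1],
  [[-0.04,-0.6,0],[0,0,0],1],
  [[-0.05,-0.75,0],[0,0,0],1],
  [[-0.06,-0.85,0],[0,0,0],1],
  [[-0.06,-0.887,0],[0,0,0],1],
  [[-0.06,-0.887,0],[0,0,0],1],
])

```text
time: 7.9
ee_pos: [0.4328, 0.3706, 0.187]
tcp_rot: [179.9, 0.1, 0.1]
wrist_force: [-0.0, 0.3, -3.2]
opening: 0.0322
```

```bash
python3 - <<'E'
from h import *
s=sensors.get_obs();print(s["ee_pos"],s["tcp_rot"],s["opening"],s["wrist_force"],s["time"])
E
```

```text
[0.43276151 0.37063759 0.1869883 ] [1.79921524e+02 8.06390318e-02 1.12330439e-01] 0.03220433399022948 [-0.02681901  0.2542967  -3.18717604] 7.9
```

>>> send_rows([
  [[0,0,0.15],[0,0,0],1],
  [[0,0,0.3],[0,0,0],1],
  [[0,0,0.42],[0,0,0],1],
  [[0,0,0.5],[0,0,0],1],
  [[0,0,0.53],[0,0,0],1],
  [[0,0,0.55],[0,0,0],1],
  [[0,0,0.55],[0,0,0],1],
])

```text
time: 8.6
ee_pos: [0.4335, 0.3696, 0.0239]
tcp_rot: [-180.0, -0.0, -0.0]
wrist_force: [-0.0, -0.4, -3.3]
opening: 0.0321
```

>>> send_rows([
  [[0,0,0.005],[0,0,0],1],
  [[0,0,0.005],[0,0,0],1],
])

```text
time: 8.8
ee_pos: [0.4336, 0.3704, 0.0231]
tcp_rot: [-179.9, -0.1, 0.0]
wrist_force: [0.2, -0.9, -3.8]
opening: 0.0323
```

>>> send_rows([
  [[0,0,0.005],[0,0,0],1],
  [[0,0,0.005],[0,0,0],1],
])

```text
time: 9.0
ee_pos: [0.4335, 0.3705, 0.0214]
tcp_rot: [-179.9, -0.1, 0.0]
wrist_force: [-0.9, -0.5, 2.6]
opening: 0.0325
```

>>> send_rows([
  [[0,0,0],[0,0,0],-1],
  [[0,0,0],[0,0,0],-1],
  [[0,0,0],[0,0,0],-1],
  [[0,0,0],[0,0,0],-1],
  [[0,0,0],[0,0,0],-1],
  [[0,0,-0.1],[0,0,0],-1],
  [[0,0,-0.25],[0,0,0],-1],
  [[0,0,-0.4],[0,0,0],-1],
  [[0,0,-0.55],[0,0,0],-1],
  [[0,0,-0.55],[0,0,0],-1],
])

```text
time: 10.0
ee_pos: [0.4346, 0.3714, 0.1924]
tcp_rot: [-179.6, -0.4, 0.0]
wrist_force: [-1.0, -1.3, 0.4]
opening: 0.0857
```

```bash
python3 - <<'E'
from h import *
s=sensors.get_obs();print(s["ee_pos"],s["opening"])
a=camera("scene");cv2.imwrite("pics/v4.png",cv2.resize(a[150:400,150:400],None,fx=2,fy=2,interpolation=3))
E
```

```text
[0.4346312  0.37140794 0.19240169] 0.08567668563569986
```

View pics/v4.png

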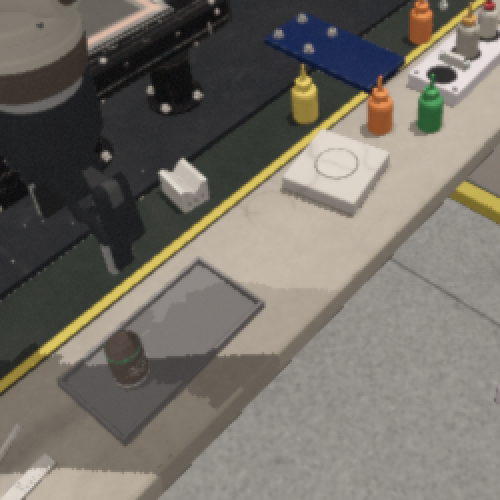

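The objective stands upright in the tray at (127,360) in the crop. Next is the large dropper.

>>> send_rows([
  [[0.03,1,0],[0,0,0],-1],
  [[0.03,1,0],[0,0,0],-1],
  [[0.03,1,0],[0,0,0],-1],
  [[0.03,1,0],[0,0,0],-1],
  [[0.03,1,0],[0,0,0],-1],
  [[0.03,1,0],[0,0,0],-1],
])

```text
time: 10.65
ee_pos: [0.4413, 0.0683, 0.1842]
tcp_rot: [180.0, 0.1, 0.0]
wrist_force: [2.2, -0.2, 0.8]
opening: 0.0853
```

>>> send_rows([
  [[0.03,1,0],[0,0,0],-1],
  [[0.03,1,0],[0,0,0],-1],
  [[0.03,1,0],[0,0,0],-1],
  [[0.03,1,0],[0,0,0],-1],
  [[0.03,1,0],[0,0,0],-1],
  [[0.03,1,0],[0,0,0],-1],
  [[0.03,1,0],[0,0,0],-1],
  [[0.03,1,0],[0,0,0],-1],
])

```text
time: 11.45
ee_pos: [0.4505, -0.2307, 0.1839]
tcp_rot: [-179.9, 0.1, -0.1]
wrist_force: [0.2, 0.9, -0.3]
opening: 0.0856
```

```bash
python3 - <<'E'
from h import *
s=sensors.get_obs();print(s["ee_pos"],s["tcp_rot"])
c=get_calibration("wrist");im=camera("wrist");cv2.imwrite("pics/w2.png",im)
for k,z in dict(large_dropper=.022,rack=0,spare_pad=.022,gauge_block=.002).items():
    for r in place_of(k,"wrist")[:3]: print(k,np.round(r["point"],1),round(r["p"],2),ray(c,r["point"],z))
print(rect(im,c,.022,[.453,-.26,.022],.11,200))
E
```

```text
[ 0.45046567 -0.23067573  0.1838833 ] [-1.79925035e+02  1.26373513e-01 -1.33400294e-01]
large_dropper [328.4 215.7] 0.63 [ 0.4539 -0.2633  0.022 ]
large_dropper [287.1  59.7] 0.6 [ 0.4172 -0.1165  0.022 ]
large_dropper [339.1   8.1] 0.58 [ 0.4627 -0.0767  0.022 ]
rack [326.1 203.7] 0.9 [ 0.4516 -0.2575  0.    ]
spare_pad [327.5 263.2] 0.58 [ 0.4531 -0.318   0.022 ]
gauge_block [309.1 331.1] 0.66 [ 0.4304 -0.4235  0.002 ]
gauge_block [325.1 175.4] 0.57 [ 0.4506 -0.2256  0.002 ]
((457.2300720214844, -259.53851318359375), (101.75147247314453, 177.84059143066406), 1.3506879806518555)
```

>>> send_rows([
  [[0.008,0.107,0],[0,0,0],-1],
  [[0.008,0.107,0.12],[0,0,0],-1],
  [[0.008,0.107,0.25],[0,0,0],-1],
  [[0.008,0.107,0.36],[0,0,0],-1],
  [[0.008,0.107,0.44],[0,0,0],-1],
  [[0.008,0.107,0.472],[0,0,0],-1],
  [[0.008,0.107,0.472],[0,0,0],-1],
])

```text
time: 12.4
ee_pos: [0.4533, -0.261, 0.043]
tcp_rot: [-180.0, 0.1, 0.1]
wrist_force: [0.1, -0.4, 0.7]
opening: 0.0855
```

>>> send_rows([
  [[0,0,0],[0,0,0],1],
  [[0,0,0],[0,0,0],1],
  [[0,0,0],[0,0,0],1],
  [[0,0,0],[0,0,0],1],
  [[0,0,0],[0,0,0],1],
  [[0,0,0],[0,0,0],1],
  [[0,0,0],[0,0,0],1],
  [[0,0,0],[0,0,0],1],
  [[0,0,0],[0,0,0],1],
], force=25)

```text
time: 13.3
ee_pos: [0.4541, -0.2623, 0.0449]
tcp_rot: [180.0, -0.1, 0.0]
wrist_force: [-1.1, 0.3, 5.5]
opening: 0.0322
```

>>> send_rows([
  [[0,0,-0.1],[0,0,0],1],
  [[0,0,-0.2],[0,0,0],1],
  [[0,0,-0.35],[0,0,0],1],
  [[0,-0.08,-0.5],[0,0,0],1],
  [[0,-0.22,-0.5],[0,0,0],1],
  [[0,-0.37,-0.5],[0,0,0],1],
  [[0,-0.52,-0.5],[0,0,0],1],
  [[0,-0.67,-0.5],[0,0,0],1],
  [[0,-0.8,-0.5],[0,0,0],1],
  [[0,-0.9,-0.5],[0,0,0],1],
])

```text
time: 14.3
ee_pos: [0.4532, 0.0101, 0.1941]
tcp_rot: [-180.0, -0.0, 0.1]
wrist_force: [0.8, -0.1, -1.2]
opening: 0.0317
```

>>> send_rows([
  [[-0.01,-0.15,0],[0,0,0],1],
  [[-0.02,-0.3,0],[0,0,0],1],
  [[-0.03,-0.45,0],[0,0,0],1],
  [[-0.04,-0.6,0],[0,0,0],1],
  [[-0.05,-0.75,0],[0,0,0],1],
  [[-0.067,-0.87,0],[0,0,0],1],
  [[-0.067,-0.94,0],[0,0,0],1],
  [[-0.067,-0.94,0],[0,0,0],1],
  [[-0.067,-0.94,0],[0,0,0],1],
])

```text
time: 15.2
ee_pos: [0.4332, 0.2901, 0.1937]
tcp_rot: [180.0, 0.0, 0.1]
wrist_force: [-0.1, -0.7, -1.3]
opening: 0.0319
```

>>> send_rows([
  [[0,0,0.15],[0,0,0],1],
  [[0,0,0.3],[0,0,0],1],
  [[0,0,0.42],[0,0,0],1],
  [[0,0,0.5],[0,0,0],1],
  [[0,0,0.54],[0,0,0],1],
  [[0,0,0.553],[0,0,0],1],
  [[0,0,0.553],[0,0,0],1],
])

```text
time: 15.9
ee_pos: [0.4338, 0.2898, 0.0286]
tcp_rot: [-180.0, -0.0, -0.0]
wrist_force: [-0.7, -0.3, -0.3]
opening: 0.0317
```

>>> send_rows([
  [[0,0,0.004],[0,0,0],1],
  [[0,0,0.004],[0,0,0],1],
])

```text
time: 16.1
ee_pos: [0.434, 0.2904, 0.0279]
tcp_rot: [-179.9, -0.1, 0.0]
wrist_force: [0.3, -0.0, 0.2]
opening: 0.0323
```

>>> send_rows([
  [[0,0,0.003],[0,0,0],1],
  [[0,0,0.003],[0,0,0],1],
])

```text
time: 16.3
ee_pos: [0.4338, 0.2904, 0.0269]
tcp_rot: [-179.9, -0.1, 0.0]
wrist_force: [-0.3, 0.2, 5.0]
opening: 0.0322
```

>>> send_rows([
  [[0,0,0],[0,0,0],-1],
  [[0,0,0],[0,0,0],-1],
  [[0,0,0],[0,0,0],-1],
  [[0,0,0],[0,0,0],-1],
  [[0,0,0],[0,0,0],-1],
  [[0,0,-0.1],[0,0,0],-1],
  [[0,0,-0.25],[0,0,0],-1],
  [[0,0,-0.4],[0,0,0],-1],
  [[0,0,-0.55],[0,0,0],-1],
  [[0,0,-0.55],[0,0,0],-1],
])

```text
time: 17.3
ee_pos: [0.435, 0.2912, 0.1974]
tcp_rot: [-179.7, -0.4, 0.0]
wrist_force: [-0.1, -0.7, -0.4]
opening: 0.0855
```

```bash
python3 - <<'E'
from h import *
s=sensors.get_obs();print(s["ee_pos"],s["opening"],s["q"])
c=get_calibration("wrist");im=camera("wrist");cv2.imwrite("pics/w3.png",im)
c2=get_calibration("scene");a=camera("scene")
for k,z in dict(large_dropper=.004,objective=.004,side_tray=0).items():
    for r in place_of(k,"scene")[:3]: print(k,np.round(r["point"],1),round(r["p"],2),ray(c2,r["point"],z))
cv2.imwrite("pics/v5.png",np.hstack([cv2.resize(im,None,fx=.9,fy=.9)[:,:450],a[40:,150:400][:360]]))
E
```

```text
[0.43503798 0.29120157 0.19735679] 0.08547293309149775 [3.37961365e+01 2.21116760e-01 1.37521531e+00 9.06315752e+01
 1.92243620e-03 1.23776994e+02]
large_dropper [361.8 212. ] 0.81 [ 0.4205 -0.1101  0.004 ]
large_dropper [243.6 311.6] 0.74 [0.4345 0.2993 0.004 ]
large_dropper [303.8 204.1] 0.74 [ 0.5658 -0.0387  0.004 ]
objective [217.8 336.6] 0.85 [0.4311 0.3696 0.004 ]
objective [382.9 183.7] 0.29 [ 0.4438 -0.2519  0.004 ]
side_tray [230.3 325. ] 0.97 [0.4343 0.336  0.    ]
side_tray [417.5 163.2] 0.31 [ 0.4181 -0.4147  0.    ]
```

View pics/v5.png

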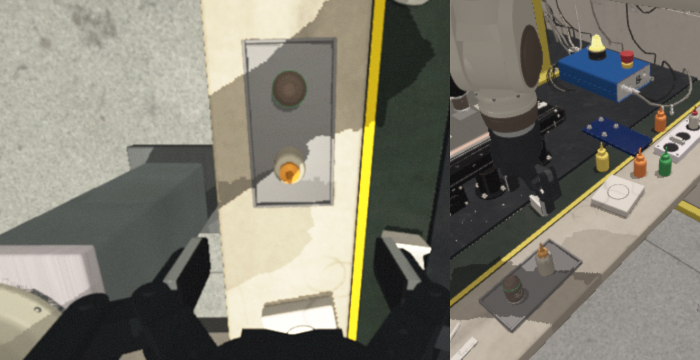

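The objective is at (289,88) and the large dropper at (289,167) in the left half; both stand upright in the tray. Now the gauge block, turning the jaws to close along the rack's y.

>>> send_rows([
  [[0.03,1,0],[0,0,-0.254],-1],
  [[0.03,1,0],[0,0,-0.254],-1],
  [[0.03,1,0],[0,0,-0.254],-1],
  [[0.03,1,0],[0,0,-0.254],-1],
  [[0.03,1,0],[0,0,-0.254],-1],
  [[0.03,1,0],[0,0,-0.254],-1],
  [[0.03,1,0],[0,0,-0.254],-1],
  [[0.03,1,0],[0,0,-0.254],-1],
])

```text
time: 18.35
ee_pos: [0.4417, -0.0131, 0.1895]
tcp_rot: [-179.9, 0.1, 45.5]
wrist_force: [0.2, 0.8, -0.2]
opening: 0.0854
```

>>> send_rows([
  [[-0.502,0.531,0],[0,0,-0.254],-1],
  [[-0.502,0.531,0],[0,0,-0.254],-1],
  [[-0.502,0.531,0],[0,0,-0.254],-1],
  [[-0.502,0.531,0],[0,0,-0.254],-1],
  [[-0.502,0.531,0],[0,0,-0.254],-1],
  [[-0.502,0.531,0],[0,0,-0.254],-1],
  [[-0.502,0.531,0],[0,0,-0.254],-1],
  [[-0.502,0.531,0],[0,0,-0.254],-1],
])

```text
time: 19.15
ee_pos: [0.4513, -0.2282, 0.19]
tcp_rot: [-179.9, -0.1, 91.2]
wrist_force: [0.3, 0.7, -0.1]
opening: 0.0853
```

```bash
python3 - <<'E'
from h import *
s=sensors.get_obs();print(s["ee_pos"],s["tcp_rot"],s["time"])
c=get_calibration("wrist");im=camera("wrist");cv2.imwrite("pics/w4.png",im)
for k,z in dict(rack=0,spare_pad=.022,gauge_block=.002).items():
    for r in place_of(k,"wrist")[:2]: print(k,np.round(r["point"],1),round(r["p"],2),ray(c,r["point"],z))
for t in(190,200,210):print(rect(im,c,.022,[.453,-.26,.022],.11,t))
u=proj(c,[.452,-.229,.037]);print(u,proj(c,[.452,-.219,.037]))
x,y=[int(v) for v in u]
cv2.imwrite("pics/v6.png",cv2.resize(im[max(0,y-60):y+60,max(0,x-80):x+80],None,fx=5,fy=5,interpolation=3))
E
```

```text
[ 0.45129035 -0.22817781  0.18995673] [-1.79926272e+02 -5.27580445e-02  9.12344274e+01] 19.15
rack [295.6 182.1] 0.96 [ 0.4557 -0.2585  0.    ]
spare_pad [228.9 183.2] 0.77 [ 0.4526 -0.3242  0.022 ]
gauge_block [321.8 180.4] 0.7 [ 0.4527 -0.2302  0.002 ]
((453.2870178222656, -257.95068359375), (81.72673797607422, 179.09417724609375), 1.6861006021499634)
((452.828125, -258.166259765625), (81.15523529052734, 178.46290588378906), 1.9749466180801392)
((453.06805419921875, -258.29266357421875), (80.66438293457031, 177.8987274169922), 1.944890022277832)
[322.9 188.4] [333.2 188.6]
```

View pics/v6.png

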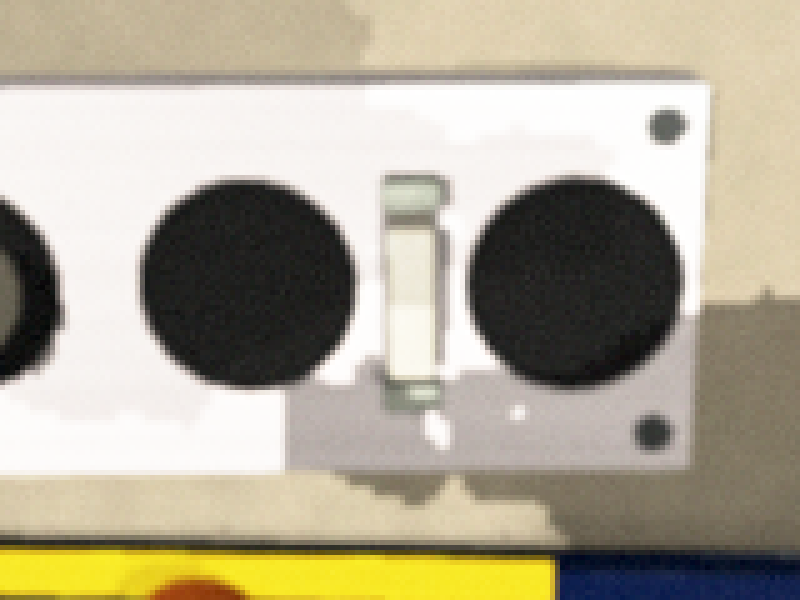

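The block's top edge is centred at crop (412,304), about 1.5 mm off my aim and squarely aligned. Both neighbouring pads are empty, so I'm descending.

>>> send_rows([
  [[0.003,0.004,0.15],[0,0,0],-1],
  [[0.003,0.004,0.3],[0,0,0],-1],
  [[0.003,0.004,0.42],[0,0,0],-1],
  [[0.003,0.004,0.5],[0,0,0],-1],
  [[0.003,0.004,0.54],[0,0,0],-1],
  [[0.003,0.004,0.543],[0,0,0],-1],
  [[0.003,0.004,0.543],[0,0,0],-1],
  [[0.003,0.004,0.543],[0,0,0],-1],
])

```text
time: 20.15
ee_pos: [0.4536, -0.2284, 0.0296]
tcp_rot: [179.9, 0.1, 91.5]
wrist_force: [-0.1, 0.8, 0.2]
opening: 0.0855
```

>>> send_rows([
  [[0.003,-0.003,0.008],[0,0,0],0],
  [[0.003,-0.003,0.008],[0,0,0],0],
  [[0.003,-0.003,0.008],[0,0,0],0.4],
  [[0.003,-0.003,0.008],[0,0,0],0.4],
  [[0.003,-0.003,0.008],[0,0,0],0.6],
  [[0.003,-0.003,0.008],[0,0,0],0.6],
], force=40)

```text
time: 20.75
ee_pos: [0.4517, -0.2272, 0.0255]
tcp_rot: [180.0, -0.0, 91.5]
wrist_force: [-0.2, 0.0, -0.2]
opening: 0.017
```

>>> send_rows([
  [[0,0,0],[0,0,0],1],
  [[0,0,0],[0,0,0],1],
  [[0,0,0],[0,0,0],1],
  [[0,0,0],[0,0,0],1],
  [[0,0,0],[0,0,0],1],
  [[0,0,0],[0,0,0],1],
])

```text
time: 21.35
ee_pos: [0.4517, -0.2272, 0.0256]
tcp_rot: [180.0, 0.0, 91.5]
wrist_force: [0.0, -0.1, 2.2]
opening: 0.0082
```

>>> send_rows([
  [[0,0,-0.03],[0,0,0],1],
  [[0,0,-0.07],[0,0,0],1],
  [[0,0,-0.13],[0,0,0],1],
  [[0,0,-0.22],[0,0,0],1],
  [[0,0,-0.35],[0,0,0],1],
  [[0,0,-0.45],[0,0,0],1],
  [[0,0,-0.45],[0,0,0],1],
])

```text
time: 22.05
ee_pos: [0.4533, -0.2279, 0.1661]
tcp_rot: [179.6, 0.2, 91.5]
wrist_force: [-0.1, -0.3, -0.6]
opening: 0.008
```

```bash
python3 - <<'E'
from h import *
s=sensors.get_obs();print(s["ee_pos"],s["tcp_rot"],s["opening"],s["wrist_force"])
a=camera("scene");cv2.imwrite("pics/v7.png",cv2.resize(a[90:250,270:430],None,fx=4,fy=4,interpolation=3))
E
```

```text
[ 0.45331121 -0.22793963  0.16605011] [179.62082076   0.19521808  91.46276742] 0.008032707270185827 [-0.10218872 -0.29983053 -0.60351428]
```

View pics/v7.png

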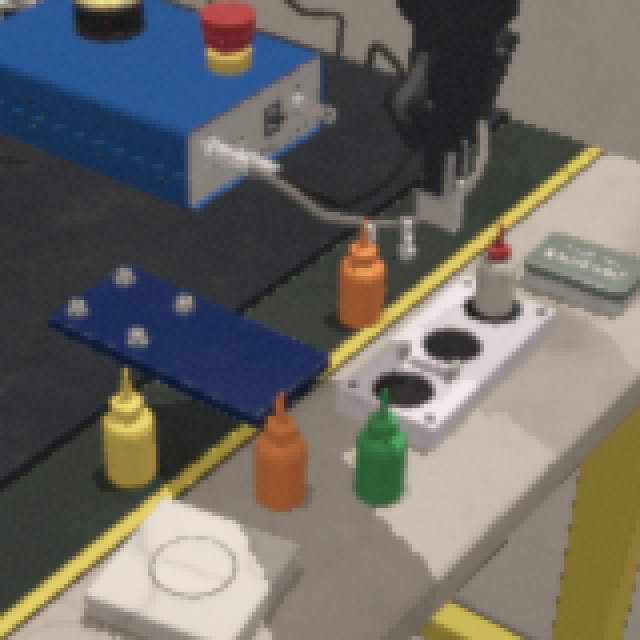

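The block is held at crop (440,205) and the slot is empty. I'm moving over the granite plate.

>>> send_rows([
  [[0.15,0,0],[0,0,0],1],
  [[0.3,0,0],[0,0,0],1],
  [[0.45,0,0],[0,0,0],1],
  [[0.6,0.01,0],[0,0,0],1],
  [[0.75,0.01,0],[0,0,0],1],
  [[0.85,0.01,0],[0,0,0],1],
  [[0.89,0.01,0],[0,0,0],1],
  [[0.89,0.01,0],[0,0,0],1],
])

```text
time: 22.9
ee_pos: [0.4475, 0.0408, 0.1599]
tcp_rot: [-179.9, 0.0, 91.6]
wrist_force: [0.8, -0.2, -0.4]
opening: 0.0078
```

```bash
python3 - <<'E'
from h import *
s=sensors.get_obs();print(s["ee_pos"],s["tcp_rot"],s["opening"])
c=get_calibration("wrist");im=camera("wrist");cv2.imwrite("pics/w5.png",im)
for r in place_of("granite_plate","wrist")[:2]: print(np.round(r["point"],1),round(r["p"],2),ray(c,r["point"],0))
for t in(190,205,220):print(rect(im,c,.025,[.449,.039,.025],.08,t))
b=im.copy()
for g,col in (([.449,.04,.025],(0,0,255)),):
    P=[proj(c,[g[0]+.027*np.cos(a),g[1]+.027*np.sin(a),.025]) for a in np.arange(0,6.3,.1)]
    cv2.polylines(b,[np.int32(P)],True,col)
x,y=[int(v) for v in proj(c,[.449,.04,.025])]
print(x,y);cv2.imwrite("pics/v8.png",cv2.resize(b[max(0,y-75):y+75,max(0,x-100):x+100],None,fx=4,fy=4,interpolation=3))
E
```

```text
[0.44746733 0.04077598 0.15987315] [-1.79938217e+02  3.72741816e-03  9.15992505e+01] 0.007820991266306426
[317.4 191. ] 0.66 [0.453  0.0345 0.    ]
((451.0072021484375, 36.63856506347656), (97.94068908691406, 98.20708465576172), 11.131279945373535)
((451.0799255371094, 36.819091796875), (97.06380462646484, 97.25115203857422), 11.273322105407715)
((426.4508361816406, 56.74404525756836), (55.5924186706543, 47.46086883544922), 11.124844551086426)
323 194
```

View pics/v8.png

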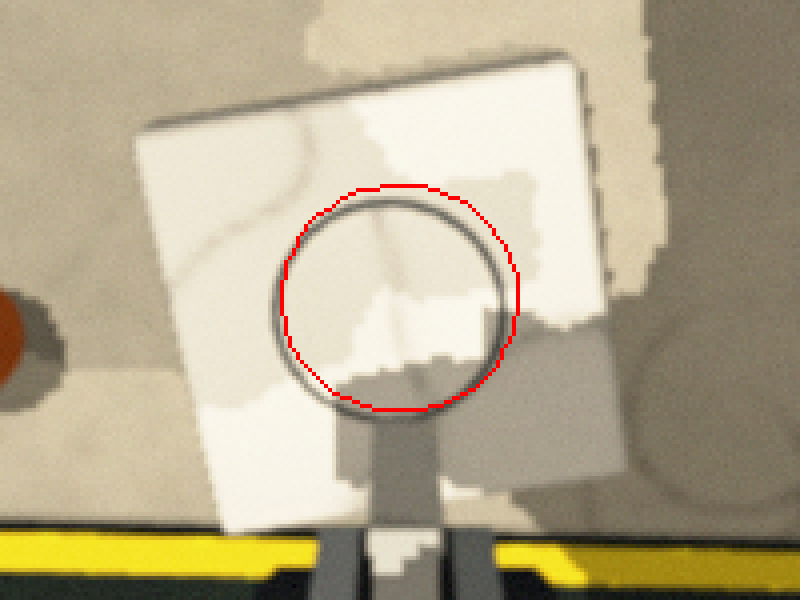

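The ring is at (0.451, 0.0366). The plate outline and the top view agree to about 1 mm, and the block hangs straight between the fingers.

>>> send_rows([
  [[-0.012,0.01,0.1],[0,0,0],1],
  [[-0.012,0.01,0.2],[0,0,0],1],
  [[-0.012,0.01,0.28],[0,0,0],1],
  [[-0.012,0.01,0.33],[0,0,0],1],
  [[-0.012,0.01,0.355],[0,0,0],1],
  [[-0.012,0.01,0.36],[0,0,0],1],
  [[-0.012,0.01,0.36],[0,0,0],1],
  [[-0.012,0.01,0.36],[0,0,0],1],
])

```text
time: 23.8
ee_pos: [0.4516, 0.0363, 0.0536]
tcp_rot: [179.9, -0.0, 91.5]
wrist_force: [0.6, 0.5, -0.9]
opening: 0.0078
```

>>> send_rows([
  [[0,0,0.006],[0,0,0],1],
  [[0,0,0.01],[0,0,0],1],
  [[0,0,0.01],[0,0,0],1],
  [[0,0,0.01],[0,0,0],1],
])

```text
time: 24.2
ee_pos: [0.451, 0.0363, 0.0496]
tcp_rot: [180.0, 0.0, 91.5]
wrist_force: [0.8, 0.7, -0.9]
opening: 0.0079
```

>>> send_rows([
  [[0,0,0.003],[0,0,0],1],
  [[0,0,0.004],[0,0,0],1],
  [[0,0,0.004],[0,0,0],1],
])

```text
time: 24.5
ee_pos: [0.4511, 0.0363, 0.0486]
tcp_rot: [180.0, -0.0, 91.5]
wrist_force: [-1.1, -0.0, 3.3]
opening: 0.0075
```

>>> send_rows([
  [[0,0,0],[0,0,0],0.6],
  [[0,0,0],[0,0,0],0.4],
  [[0,0,0],[0,0,0],0],
  [[0,0,0],[0,0,0],-0.3],
  [[0,0,0],[0,0,0],-0.3],
  [[0,0,0],[0,0,0],-0.3],
  [[0,0,-0.1],[0,0,0],-0.5],
  [[0,0,-0.25],[0,0,0],-1],
  [[0,0,-0.4],[0,0,0],-1],
  [[0,0,-0.47],[0,0,0],-1],
])

```text
time: 25.5
ee_pos: [0.4518, 0.0363, 0.1933]
tcp_rot: [179.7, -0.0, 91.5]
wrist_force: [0.6, -0.4, -0.1]
opening: 0.0855
```

```bash
python3 - <<'E'
from h import *
s=sensors.get_obs();print(s["ee_pos"],s["tcp_rot"],s["opening"])
c=get_calibration("wrist");im=camera("wrist");cv2.imwrite("pics/w6.png",im)
for k,z in(("gauge_block",.025),("granite_plate",0)):
  for r in place_of(k,"wrist")[:2]: print(k,np.round(r["point"],1),round(r["p"],2),ray(c,r["point"],z))
x,y=[int(v) for v in proj(c,[.451,.0365,.025])]
print(x,y);cv2.imwrite("pics/v9.png",cv2.resize(im[max(0,y-75):y+75,max(0,x-100):x+100],None,fx=3,fy=3,interpolation=3))
E
```

```text
[0.45182174 0.03634508 0.19332153] [ 1.79744324e+02 -1.11907862e-02  9.14618251e+01] 0.08546767674074171
gauge_block [322.7 183.8] 0.54 [0.4529 0.0352 0.025 ]
granite_plate [325.6 174.8] 0.64 [0.4493 0.0382 0.    ]
324 182
```

View pics/v9.png

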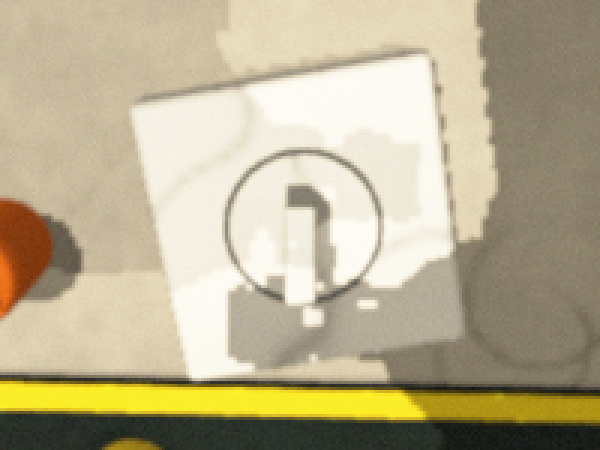

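The block stands upright: its top is at crop (300,255) against the ring centre at (304,226). That offset matches the parallax expected for its 35 mm height, so it is centred. Next I'm putting the large dropper back.

>>> send_rows([
  [[0.848,-0.039,0],[0,0,0.254],-1],
  [[0.848,-0.039,0],[0,0,0.254],-1],
  [[0.848,-0.039,0],[0,0,0.254],-1],
  [[0.848,-0.039,0],[0,0,0.254],-1],
  [[0.848,-0.039,0],[0,0,0.254],-1],
  [[0.848,-0.039,0],[0,0,0.254],-1],
  [[0.848,-0.039,0],[0,0,0.254],-1],
  [[0.848,-0.039,0],[0,0,0.254],-1],
])

```text
time: 26.45
ee_pos: [0.432, 0.2905, 0.1875]
tcp_rot: [-180.0, 0.2, 45.9]
wrist_force: [-0.7, -0.1, -0.4]
opening: 0.0854
```

>>> send_rows([
  [[0,0,0],[0,0,0.254],-1],
  [[0,0,0],[0,0,0.254],-1],
  [[0,0,0],[0,0,0.254],-1],
  [[0,0,0],[0,0,0.254],-1],
  [[0,0,0],[0,0,0.254],-1],
  [[0,0,0],[0,0,0.254],-1],
  [[0,0,0],[0,0,0.254],-1],
  [[0,0,0],[0,0,0.254],-1],
])

```text
time: 27.25
ee_pos: [0.4329, 0.2893, 0.189]
tcp_rot: [180.0, 0.0, 0.1]
wrist_force: [-0.4, 0.6, 0.3]
opening: 0.0854
```

>>> send_rows([
  [[0.003,-0.004,0.15],[0,0,0],-1],
  [[0.003,-0.004,0.3],[0,0,0],-1],
  [[0.003,-0.004,0.42],[0,0,0],-1],
  [[0.003,-0.004,0.5],[0,0,0],-1],
  [[0.003,-0.004,0.54],[0,0,0],-1],
  [[0.003,-0.004,0.54],[0,0,0],-1],
  [[0.003,-0.004,0.54],[0,0,0],-1],
])

```text
time: 27.95
ee_pos: [0.4342, 0.2917, 0.0285]
tcp_rot: [-180.0, -0.1, 0.0]
wrist_force: [0.8, -1.0, 1.2]
opening: 0.0853
```

>>> send_rows([
  [[0,0,0],[0,0,0],1],
  [[0,0,0],[0,0,0],1],
  [[0,0,0],[0,0,0],1],
  [[0,0,0],[0,0,0],1],
  [[0,0,0],[0,0,0],1],
  [[0,0,0],[0,0,0],1],
  [[0,0,0],[0,0,0],1],
  [[0,0,0],[0,0,0],1],
  [[0,0,0],[0,0,0],1],
], force=25)

```text
time: 28.85
ee_pos: [0.4339, 0.2917, 0.028]
tcp_rot: [-180.0, -0.0, 0.0]
wrist_force: [-1.1, 0.2, 6.3]
opening: 0.0323
```

>>> send_rows([
  [[0,0,-0.1],[0,0,0],1],
  [[0,0,-0.22],[0,0,0],1],
  [[0,0,-0.36],[0,0,0],1],
  [[0,0.08,-0.5],[0,0,0],1],
  [[0,0.22,-0.55],[0,0,0],1],
  [[0,0.37,-0.55],[0,0,0],1],
  [[0,0.52,-0.55],[0,0,0],1],
  [[0,0.67,-0.55],[0,0,0],1],
  [[0,0.8,-0.55],[0,0,0],1],
  [[0,0.9,-0.55],[0,0,0],1],
])

```text
time: 29.85
ee_pos: [0.4334, 0.0194, 0.1924]
tcp_rot: [180.0, -0.0, -0.0]
wrist_force: [1.0, 0.7, -1.6]
opening: 0.0324
```

>>> send_rows([
  [[0.01,0.15,0],[0,0,0],1],
  [[0.02,0.3,0],[0,0,0],1],
  [[0.03,0.45,0],[0,0,0],1],
  [[0.04,0.6,0],[0,0,0],1],
  [[0.05,0.75,0],[0,0,0],1],
  [[0.067,0.87,0],[0,0,0],1],
  [[0.067,0.94,0],[0,0,0],1],
  [[0.067,0.94,0],[0,0,0],1],
  [[0.067,0.94,0],[0,0,0],1],
])

```text
time: 30.75
ee_pos: [0.4537, -0.2605, 0.1919]
tcp_rot: [-180.0, 0.0, -0.0]
wrist_force: [-0.0, -0.2, 0.3]
opening: 0.0326
```

>>> send_rows([
  [[0,0.002,0.13],[0,0,0],1],
  [[0,0.002,0.26],[0,0,0],1],
  [[0,0.002,0.37],[0,0,0],1],
  [[0,0.002,0.44],[0,0,0],1],
  [[0,0.002,0.47],[0,0,0],1],
  [[0,0.002,0.475],[0,0,0],1],
  [[0,0.002,0.475],[0,0,0],1],
  [[0,0.002,0.475],[0,0,0],1],
])

```text
time: 31.55
ee_pos: [0.4548, -0.2613, 0.0513]
tcp_rot: [179.9, -0.1, 0.0]
wrist_force: [-0.3, -0.5, 0.5]
opening: 0.0319
```

>>> send_rows([
  [[0,0,0.004],[0,0,0],1],
  [[0,0,0.004],[0,0,0],1],
])

```text
time: 31.75
ee_pos: [0.4543, -0.2612, 0.0491]
tcp_rot: [180.0, -0.0, 0.0]
wrist_force: [-1.2, 0.8, -1.2]
opening: 0.0315
```

>>> send_rows([
  [[0,0,0.004],[0,0,0],1],
  [[0,0,0.006],[0,0,0],1],
  [[0,0,0.006],[0,0,0],1],
])

```text
time: 32.05
ee_pos: [0.4539, -0.2611, 0.0467]
tcp_rot: [-180.0, 0.0, 0.0]
wrist_force: [0.5, -0.3, -1.0]
opening: 0.0322
```

>>> send_rows([
  [[0,0,0.003],[0,0,0],1],
  [[0,0,0.003],[0,0,0],1],
])

```text
time: 32.25
ee_pos: [0.4541, -0.2611, 0.0461]
tcp_rot: [180.0, -0.0, 0.0]
wrist_force: [-0.5, 0.4, 1.4]
opening: 0.0321
```

>>> send_rows([
  [[0,0,0.001],[0,0,0],1],
  [[0,0,0.001],[0,0,0],-1],
  [[0,0,0.001],[0,0,0],-1],
  [[0,0,0.001],[0,0,0],-1],
  [[0,0,0.001],[0,0,0],-1],
  [[0,0,0.001],[0,0,0],-1],
  [[0,0,-0.1],[0,0,0],-1],
  [[0,0,-0.25],[0,0,0],-1],
  [[0,0,-0.4],[0,0,0],-1],
  [[0,0,-0.47],[0,0,0],-1],
])

```text
time: 33.25
ee_pos: [0.4547, -0.2615, 0.1911]
tcp_rot: [179.9, -0.2, 0.0]
wrist_force: [0.3, -0.5, -0.3]
opening: 0.0852
```

>>> send_rows([
  [[-0.03,-1,0],[0,0,0],-1],
  [[-0.03,-1,0],[0,0,0],-1],
  [[-0.03,-1,0],[0,0,0],-1],
  [[-0.03,-1,0],[0,0,0],-1],
  [[-0.03,-1,0],[0,0,0],-1],
  [[-0.03,-1,0],[0,0,0],-1],
  [[-0.03,-1,0],[0,0,0],-1],
])

```text
time: 33.95
ee_pos: [0.4444, 0.0439, 0.187]
tcp_rot: [-179.9, -0.0, 0.4]
wrist_force: [0.1, -0.2, 1.3]
opening: 0.0857
```

>>> send_rows([
  [[-0.03,-1,0],[0,0,0],-1],
  [[-0.03,-1,0],[0,0,0],-1],
  [[-0.03,-1,0],[0,0,0],-1],
  [[-0.03,-1,0],[0,0,0],-1],
  [[-0.03,-1,0],[0,0,0],-1],
  [[-0.03,-1,0],[0,0,0],-1],
  [[-0.03,-1,0],[0,0,0],-1],
])

```text
time: 34.65
ee_pos: [0.4351, 0.3433, 0.1855]
tcp_rot: [-180.0, 0.1, 0.3]
wrist_force: [-0.7, -1.0, -0.7]
opening: 0.0855
```

```bash
python3 - <<'E'
from h import *
s=sensors.get_obs();print(s["ee_pos"],s["tcp_rot"],s["time"])
for n in("top","scene"):
  c=get_calibration(n);a=camera(n);cv2.imwrite(f"pics/{n}1.png",a)
  for k,z in(("large_dropper",.022),("small_dropper",.022),("objective",.004),("gauge_block",.025)):
    for r in place_of(k,n)[:5]: print(n,k,np.round(r["point"],1),round(r["p"],2),ray(c,r["point"],z))
E
```

```text
[0.43510267 0.34325803 0.18550277] [-1.79989969e+02  7.03615504e-02  2.68786282e-01] 34.65
top large_dropper [301.8 172.4] 0.66 [ 0.5607 -0.0245  0.022 ]
top large_dropper [335.  223.9] 0.63 [ 0.4195 -0.1183  0.022 ]
top large_dropper [391.5 178.8] 0.56 [ 0.5477 -0.2748  0.022 ]
top large_dropper [382.1 210.6] 0.49 [ 0.4584 -0.2486  0.022 ]
top large_dropper [317.9 207.3] 0.45 [ 0.4645 -0.0706  0.022 ]
top small_dropper [404.7 212.8] 0.49 [ 0.4534 -0.3116  0.022 ]
scene large_dropper [340.3 214.4] 0.75 [ 0.4481 -0.0505  0.022 ]
scene large_dropper [391.4 164.6] 0.75 [ 0.4637 -0.3288  0.022 ]
scene large_dropper [363.8 212.6] 0.66 [ 0.404 -0.094  0.022]
scene large_dropper [301.7 204.3] 0.57 [ 0.5548 -0.0191  0.022 ]
scene large_dropper [383.4 178.1] 0.52 [ 0.4455 -0.2547  0.022 ]
scene small_dropper [394.3 167.4] 0.72 [ 0.4489 -0.3212  0.022 ]
scene objective [218.3 336.8] 0.81 [0.43   0.3693 0.004 ]
scene gauge_block [317.  231.7] 0.72 [0.4525 0.0388 0.025 ]
```

>>> send_rows([
  [[-0.005,-0.09,0],[0,0,0],-1],
  [[-0.005,-0.09,0.15],[0,0,0],-1],
  [[-0.005,-0.09,0.3],[0,0,0],-1],
  [[-0.005,-0.09,0.42],[0,0,0],-1],
  [[-0.005,-0.09,0.5],[0,0,0],-1],
  [[-0.005,-0.09,0.535],[0,0,0],-1],
  [[-0.005,-0.09,0.535],[0,0,0],-1],
  [[-0.005,-0.09,0.535],[0,0,0],-1],
])

```text
time: 35.95
ee_pos: [0.4349, 0.3662, 0.0278]
tcp_rot: [-179.9, -0.1, 0.0]
wrist_force: [0.3, -1.1, 0.2]
opening: 0.0854
```

>>> send_rows([
  [[0,0,0],[0,0,0],1],
  [[0,0,0],[0,0,0],1],
  [[0,0,0],[0,0,0],1],
  [[0,0,0],[0,0,0],1],
  [[0,0,0],[0,0,0],1],
  [[0,0,0],[0,0,0],1],
  [[0,0,0],[0,0,0],1],
  [[0,0,0],[0,0,0],1],
  [[0,0,0],[0,0,0],1],
], force=40)

```text
time: 36.85
ee_pos: [0.4345, 0.3662, 0.0271]
tcp_rot: [-180.0, -0.0, 0.0]
wrist_force: [-0.7, -0.5, 5.6]
opening: 0.0324
```

>>> send_rows([
  [[0,0,-0.08],[0,0,0],1],
  [[0,0,-0.2],[0,0,0],1],
  [[0,0,-0.35],[0,0,0],1],
  [[0,0.08,-0.5],[0,0,0],1],
  [[0,0.22,-0.55],[0,0,0],1],
  [[0,0.37,-0.55],[0,0,0],1],
  [[0,0.52,-0.55],[0,0,0],1],
  [[0,0.67,-0.55],[0,0,0],1],
  [[0,0.8,-0.55],[0,0,0],1],
  [[0,0.9,-0.55],[0,0,0],1],
])

```text
time: 37.85
ee_pos: [0.4337, 0.0938, 0.1909]
tcp_rot: [180.0, 0.0, -0.0]
wrist_force: [0.5, 0.8, -2.0]
opening: 0.0325
```

>>> send_rows([
  [[0.01,0.15,0],[0,0,0],1],
  [[0.02,0.3,0],[0,0,0],1],
  [[0.03,0.45,0],[0,0,0],1],
  [[0.04,0.6,0],[0,0,0],1],
  [[0.05,0.75,0],[0,0,0],1],
  [[0.058,0.89,0],[0,0,0],1],
  [[0.058,0.99,0],[0,0,0],1],
  [[0.058,0.99,0],[0,0,0],1],
  [[0.058,0.99,0],[0,0,0],1],
])

```text
time: 38.75
ee_pos: [0.4514, -0.2014, 0.1906]
tcp_rot: [-180.0, 0.1, -0.1]
wrist_force: [-0.2, 0.5, -2.1]
opening: 0.0323
```

>>> send_rows([
  [[0.001,-0.002,0.13],[0,0,0],1],
  [[0.001,-0.002,0.26],[0,0,0],1],
  [[0.001,-0.002,0.37],[0,0,0],1],
  [[0.001,-0.002,0.44],[0,0,0],1],
  [[0.001,-0.002,0.47],[0,0,0],1],
  [[0.001,-0.002,0.475],[0,0,0],1],
  [[0.001,-0.002,0.475],[0,0,0],1],
  [[0.001,-0.002,0.475],[0,0,0],1],
])

```text
time: 39.55
ee_pos: [0.453, -0.2006, 0.0504]
tcp_rot: [180.0, -0.1, 0.0]
wrist_force: [0.2, 0.0, -3.0]
opening: 0.0322
```

>>> send_rows([
  [[0,0,0.004],[0,0,0],1],
  [[0,0,0.006],[0,0,0],1],
  [[0,0,0.006],[0,0,0],1],
])

```text
time: 39.85
ee_pos: [0.4522, -0.2006, 0.0473]
tcp_rot: [180.0, -0.0, 0.0]
wrist_force: [0.2, -0.0, -2.9]
opening: 0.0322
```

>>> send_rows([
  [[0,0,0.003],[0,0,0],1],
  [[0,0,0.005],[0,0,0],1],
  [[0,0,0.005],[0,0,0],1],
])

```text
time: 40.15
ee_pos: [0.452, -0.2005, 0.0455]
tcp_rot: [-180.0, 0.0, 0.0]
wrist_force: [0.1, 0.3, -3.1]
opening: 0.0324
```

>>> send_rows([
  [[0,0,0.003],[0,0,0],1],
  [[0,0,0.003],[0,0,0],1],
])

```text
time: 40.35
ee_pos: [0.4522, -0.2005, 0.0451]
tcp_rot: [180.0, -0.0, 0.0]
wrist_force: [-2.6, 0.5, 2.0]
opening: 0.0325
```

Contact made. Releasing and checking.

>>> send_rows([
  [[0,0,0],[0,0,0],1],
  [[0,0,0],[0,0,0],-1],
  [[0,0,0],[0,0,0],-1],
  [[0,0,0],[0,0,0],-1],
  [[0,0,0],[0,0,0],-1],
  [[0,0,0],[0,0,0],-1],
  [[0,0,-0.1],[0,0,0],-1],
  [[0,0,-0.25],[0,0,0],-1],
  [[0,0,-0.4],[0,0,0],-1],
  [[0,0,-0.55],[0,0,0],-1],
])

```text
time: 41.35
ee_pos: [0.4519, -0.2003, 0.2114]
tcp_rot: [-180.0, -0.0, 0.0]
wrist_force: [0.3, -0.7, 0.1]
opening: 0.0853
```

>>> send_rows([
  [[0,0.1,-0.2],[0,0,0],-1],
  [[0,0.1,-0.2],[0,0,0],-1],
  [[0,0.1,-0.2],[0,0,0],-1],
  [[0,0.1,-0.2],[0,0,0],-1],
])

```text
time: 41.75
ee_pos: [0.4521, -0.2304, 0.2688]
tcp_rot: [-180.0, 0.0, -0.0]
wrist_force: [0.4, -0.4, 0.5]
opening: 0.0856
```

```bash
python3 - <<'E'
from h import *
s=sensors.get_obs();print(s["ee_pos"],s["tcp_rot"],s["time"])
c=get_calibration("wrist");im=camera("wrist");cv2.imwrite("pics/w7.png",im)
for k in("objective","large_dropper","small_dropper","spare_pad"):
    for r in place_of(k,"wrist")[:2]: print(k,np.round(r["point"],1),round(r["p"],2),ray(c,r["point"],.022))
a=camera("scene");cv2.imwrite("pics/v10.png",np.hstack([cv2.resize(im[80:280,230:430],None,fx=2,fy=2,interpolation=3),cv2.resize(a[130:263,290:423],(400,400),interpolation=3)]))
E
```

```text
[ 0.45214248 -0.230411    0.26881991] [-1.79972816e+02  3.79999001e-02 -2.60599443e-03] 41.75
objective [327.4 234.7] 0.7 [ 0.4558 -0.3216  0.022 ]
objective [328.4 137.1] 0.69 [ 0.4567 -0.193   0.022 ]
large_dropper [332.9  27.9] 0.95 [ 0.4611 -0.0751  0.022 ]
large_dropper [394.3 196. ] 0.88 [ 0.5416 -0.2676  0.022 ]
small_dropper [325.4 234.5] 0.96 [ 0.4531 -0.3214  0.022 ]
spare_pad [327.1 235.2] 0.72 [ 0.4554 -0.3224  0.022 ]
```

View pics/v10.png

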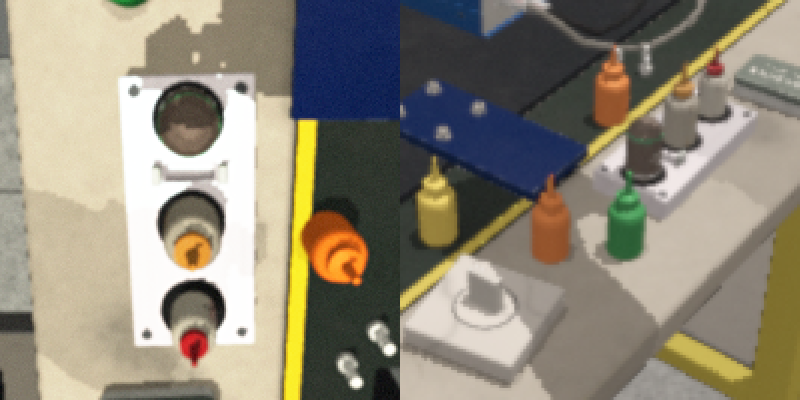

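The picture shows the objective at (188,118) and the large dropper at (190,228) upright and centred on their own pads. The small dropper is still on the spare pad, and the block stands inside the ring at (485,290). Handing in.

```bash
python3 -c "
from h import *
print(bot.job_done())"
```

```text
the job is handed in; nothing more can be done
None
```

The job is done and handed in at about 42 s of simulated time; `job_done()` gives no verdict. I used 11 of the 14 pictures.

- **What I did:** I stood the objective and the large dropper upright in the side tray. Then I pulled the gauge block out of its slot and stood it in the ring on the granite plate. Finally I put both items back on the pads they came from.
- **Final checks:** In the last pictures both items stand upright and look centred on their own pads. The small dropper is still on the spare pad, and the block stands upright in the ring. The block was released at (0.451, 0.036), against a measured ring centre of (0.451, 0.037). The gripper was open and clear of everything.
- **Re-grip offsets:** I gripped the items slightly off when taking them back out of the tray, 1.3 mm for the large dropper and 4.3 mm for the objective. I corrected for both when placing them, so they should stand within 1–2 mm of where they started.
- **What disagreed:** The networks sometimes mistook a look-alike or a neighbouring item for the one asked for. In the final wrist picture the two best hits for the large dropper were both look-alikes, so I relied on the pictures and the gripper positions for it. The tin shows only partly in the last picture and the vee block not at all, so I did not check their final positions, but no move came near either.

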